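# Open the sample reader

### The arm

A 6-joint arm with a two-finger parallel gripper is mounted at the origin on the work surface. World frame = base frame: x ahead of the robot, y to its left, z up, the work surface at z = 0. Lengths are in mm, angles in degrees, forces in N, time in s.
With the tool pointing down it reaches from about 300 to 850 mm from the base axis. Payload 4.2 kg.
Tool frame: the origin (TCP) lies midway between the tips of the shut fingers; the grasp point (between the pads) lies 19 mm behind it (env.grip_depth is the distance from the TCP to the grasp point, in mm); z points along the fingers, y is the line along which they close (so a half turn about z gives the same grasp; the last joint's range is limited). The gripper opens to 91 mm and grips with 3 to 60 N. Pads are 32 mm wide; open, the fingers measure 118 mm over their backs; the gripper's body (76 mm by 178 mm) begins 60 mm behind the grasp point.
Start: joints at [62.739, 18.312, 89.639, -0, 72.044, -1.146], TCP at [253.11, 516.315, 188.876] pointing down, gripper open.
Joint ranges: [-177.97, 177.97], [-48.28, 115.42], [12.27, 149.76], [-77.06, 257.06], [2.81, 150.46], [-146.56, 146.56]. Speed limits (degrees/s): [147.25, 147.25, 180, 180, 180, 180].

### API

Orientations are given as [roll, pitch, yaw] about the fixed x, y, z axes, in that order (R = Rz(yaw) Ry(pitch) Rx(roll)).
In Python, from workcell import env, eyes gives the robot as it stands.
- The arm moves only by the tool send_rows, never from a script. Its argument "motion" is a list of rows, each a list of 7 numbers: the shift along the world's x, y, z normalised to -1 to 1, where 1 is 0.5 m, then the turn, a rotation vector about the world's x, y, z normalised to -1 to 1, where 1 is 60 degrees, then the opening, from -1 (shut) to 1 (fully open). A call has 1 to 20 rows; each row is the pose to reach, as a shift and turn from the pose commanded when the call began; what a row does not reach only later rows make up. A row lasts 1/8 s, in which the tool goes at most 62.5 mm and 10.7 degrees, less where a joint would pass 70% of its speed; a pose out of reach is approached as far as the arm can. A call with a number of a shift or a turn outside -1 to 1 is refused whole. A call with a gripper value outside its range is refused whole. The fingers move at their own pace and stop on an object; "squeeze" is the grip in N (left out, the last holds). Time passes only in rows, so rows that repeat a pose let the fingers close. It gives the time, the measured TCP pose, the force, the opening and the grip force at its end, in the units of the state.
- env.state(): the state, without advancing time (a new reading comes with each control period).
- eyes.grab_frame(name): name is "side" or "top"; returns a dict with "pixels" (480x640x3 uint8, red, green, blue), "depth" (480x640 float32, mm along the optical axis (not along the pixel's ray), 0 where there is no reading), "fx", "fy", "cx", "cy" (pixels), "R" (3x3) and "t" (3): a world point X has camera coordinates R X + t. Camera axes: x right, y down, z forward; pixel columns grow to the right and rows downward; lengths in mm; the calibration is good to about 2 mm. A picture is of the moment at which its call begins.
- env.job_done(): hands the job in; it is judged then, once.
The state is a dict: "time_s": time; "qpos": joint angles; "qvel": joint speeds; "effort": joint torques, N m; "ee_pos": TCP position; "ee_rot": TCP orientation; "force": force on the tool from outside, world axes, zero at the start; "torque": the same for the moment, N m; "gripper_width": finger opening in mm; "gripper_force": force on a finger pad.
Only numpy, scipy, OpenCV 4.12 (cv2) and the standard library are available. Lean on these libraries where they do the work, as an engineer would, in place of code of your own. Each camera call takes 0.05 s, during which the arm holds its last target. There are 200 camera calls.

### The job

Open the sample reader with the blue lid: press its green release tab down with a fingertip until the lid springs up, let go of the tab, then push the lid up and back until it is fully open, leaning on its stop, and stays there by itself. Press and push only, without gripping the lid or lifting anything: leave the cuvette standing in its well, the grey-lidded reader shut, and everything else on the bench where it stands.

Things in the scene. Friction and masses are not known exactly. Their poses are not given: they have to be found in the camera images.
- reader: The reader to open: a cream bench instrument with a BLUE lid, fixed to the bench. 200 mm deep (its x), 130 mm wide (its y), 108 mm high. Origin: centre of its underside, on the bench; its x axis points from its front (tab side, towards the robot) to its back, z up. Its front ledge is 40 mm high, the housing round the bay 78 mm high; a stop bar along the back, 108 mm high, carries the open lid.
- reader_tab_pad (a point): Centre of the top of the blue-lidded reader's lime-green release tab (moves with it). The tab is a rocker; its pad is 34 mm (x) by 46 mm (y), 81 mm in front of the reader's origin, top 62 mm above the bench. Its pivot lies 34 mm behind the pad's centre; from the pivot an arm 20 mm wide rises to 90 mm above the bench and hooks over the lid's front edge (arm and hook span 36 to 58 mm in front of the reader's origin).
- reader_tab (a joint): Rocker angle of that tab, rad: 0 at rest, 0.24 fully pressed (pad centre 8 mm down, about 6 to 7 N); the hook frees the lid at about 0.14. It springs back when released.
- reader_lid_edge (a point): Middle of the lower front edge (free edge) of the blue lid, moving with it. The lid is a flat plate, 114 mm from hinge to free edge, 118 mm wide, 6 mm thick, with a raised outer panel (102 x 112 mm, 2 mm) on its upper face; it is opened from its underside and nothing need press on that panel. Shut, its edge lies under the tab's hook.
- reader_lid_hinge (a point): Hinge of the blue lid: on its axis (the reader's y axis direction), 65 mm behind the reader's origin and 79 mm above the bench.
- reader_lid (a joint): Angle of the blue lid, rad: 0 shut (level), 1.9 fully open, leaning back on its stop. Freed, a sprung pin lifts it to about 0.8 and it rests there; pushed on and let go before upright (1.57) it sinks back to 0.8, past upright it falls slowly on to its stop and stays. It weighs 80 g and needs under 2 N at its edge.
- other: A second reader of the same shape with a GREY lid; it must stay shut. Origin and axes as for the first.
- other_lid (a joint): Angle of the grey lid, rad: 0 shut.
- cuvette_center (a point): Centre of a loose red cuvette, 12.5 x 12.5 x 44 mm, standing in the well under the blue lid, its top 74 mm above the bench.
- amber: Bystander, loose: amber glass bottle, 36 mm across, 75 mm tall. Origin: centre of its underside.
- dropper: Bystander, loose: white dropper bottle with green cap, 28 mm across, 65 mm tall. Origin: centre of its underside.
- jar: Bystander, loose: clear jar with red lid, 60 mm across, 85 mm tall. Origin: centre of its underside.
- slidebox: Bystander, loose: orange slide box, 85 x 60 x 35 mm. Origin: centre of its underside.
- beaker: Bystander, loose: green glass beaker, 60 mm across, 75 mm tall. Origin: centre of its underside.
- stain: Bystander, loose: amber jar with black lid, 48 mm across, 80 mm tall. Origin: centre of its underside.
Not all that is in view belongs to the job. What is shaped like the reader but orange or turquoise is not meant.

How it is judged:
By the outcome, as a careful person would: the job done as asked, in the order asked, and still so for the second after the job is handed in, with the robot touching nothing.
It also fails if it takes over 48 s, if anything falls off the work surface, if the arm or the gripper's body presses on something with over 40 N, if the wrist force passes 120 N, or if a joint passes its speed limit or range.

## Working session

There is one attempt and no reset: what is moved stays moved. The work goes in short steps, Python scripts to look and compute and a tool call to move; the robot and the scene stay as the last step left them, time stands still between calls to the robot, and variables do not carry over. Pictures are saved under pics/ and viewed, at most 10 in all, crops included, and the job is handed in when it is done.

Besides the shell and the picture viewer there is one more tool, called after "Call:" by a JSON object that holds its "method" and its "body". send_rows: Moves the arm, as the interface text tells. Its arguments: {"type":"object","properties":{"motion":{"type":"array"},"squeeze":{"type":"number"}},"required":["motion"]}

```bash
mkdir -p pics; ls
python3 - <<'E'
from workcell import env, eyes
import cv2,numpy as np
for n in("top","side"):
    f=eyes.grab_frame(n); cv2.imwrite(f"pics/{n}0.png",f["pixels"][:,:,::-1]); np.savez(f"{n}0.npz",**f)
    print(n,f["fx"],f["cx"],f["cy"],np.round(f["R"],3).tolist(),f["t"], "cam", -np.array(f["R"]).T@f["t"])
print(env.state())
E
```

```text
pics
top 565.6242565119146 324.2785742882616 238.6298833906532 [[0.019, -1.0, 0.012], [-0.995, -0.021, -0.094], [0.095, -0.01, -0.995]] [   4.72611168  495.38659418 1727.18480396] cam [ 329.56523113   32.89404226 1766.04142117]
side 458.3305929786592 319.04581609047244 236.8536702978773 [[0.724, -0.689, -0.022], [-0.477, -0.477, -0.738], [0.498, 0.546, -0.674]] [-342.32476504  315.85500543  881.02996874] cam [ -40.429732   -565.8833004   819.33263217]
{'time_s': 0.1, 'qpos': array([ 6.27383121e+01,  1.83481084e+01,  8.96982651e+01, -1.12066689e-03,
        7.20455625e+01, -1.14513707e+00]), 'qvel': array([ 0.04736082, -0.08784546, -0.08843494,  0.12210699, -0.04767749,
       -0.10542974]), 'effort': array([ 2.36839100e-03, -4.13329875e+01, -2.32511151e+01,  7.28763454e-02,
        4.22220631e-02, -3.46577644e-05]), 'ee_pos': array([252.88711836, 515.856202  , 188.11089326]), 'ee_rot': array([-1.79908061e+02, -7.72024375e-04,  1.53883795e+02]), 'force': array([-0.41019286, -0.38080603, -0.03174881]), 'torque': array([-0.063006  ,  0.0253933 ,  0.03402955]), 'gripper_force': 0.0, 'gripper_width': 91.05418380625521}
```

View pics/top0.png

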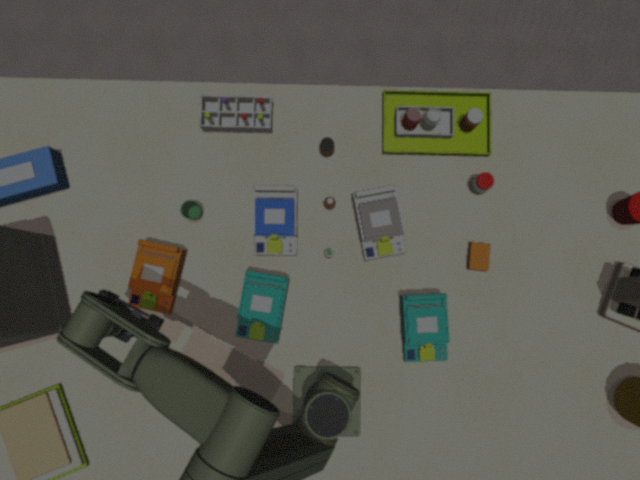

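View pics/side0.png

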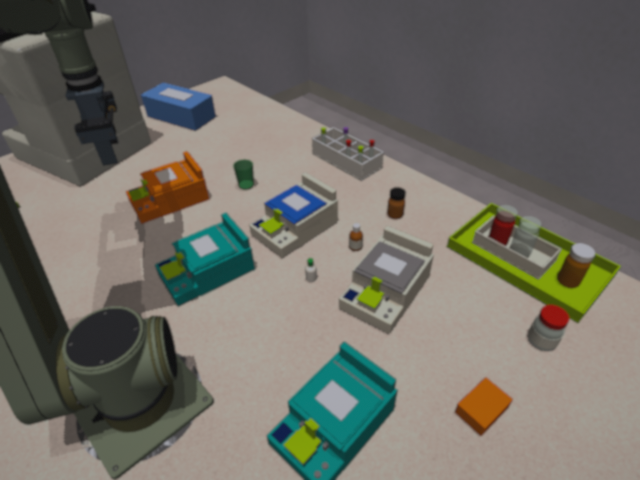

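The top view shows the blue-lidded reader at about (275,220) with its tab at (274,245). In the side view it is at (295,215) with its tab at (270,222). The grey reader is at top (380,222), and small bottles stand between the two.

```bash
cat > h.py <<'E'
import numpy as np,cv2
def ray(f,uv):
    R=np.array(f["R"]);c=-R.T@f["t"]
    d=R.T@np.array([(uv[0]-f["cx"])/f["fx"],(uv[1]-f["cy"])/f["fy"],1]);return c,d
def onz(f,uv,z):
    c,d=ray(f,uv);return c+d*(z-c[2])/d[2]
def tri(f,a,g,b):
    c,d=ray(f,a);e,h=ray(g,b);s=np.linalg.lstsq(np.c_[d,-h],e-c,rcond=None)[0]
    p,q=c+s[0]*d,e+s[1]*h;return (p+q)/2,np.linalg.norm(p-q)
def mask(f,lo,hi,box):
    m=cv2.inRange(cv2.cvtColor(f["pixels"],cv2.COLOR_RGB2HSV),lo,hi);k=np.zeros_like(m)
    x0,y0,x1,y1=box;k[y0:y1,x0:x1]=m[y0:y1,x0:x1];return k
def cen(m):
    M=cv2.moments(m,True);return M["m10"]/M["m00"],M["m01"]/M["m00"],M["m00"]
E
python3 - <<'E'
from h import *
T=dict(np.load("top0.npz"));S=dict(np.load("side0.npz"))
G=((28,100,50),(45,255,255));B=((100,120,60),(125,255,255))
mt=mask(T,*G,(250,225,300,260));ms=mask(S,*G,(245,200,295,245))
a,b=cen(mt),cen(ms);print("tab",a,b,tri(T,a,S,b),onz(T,a,65))
lt=mask(T,*B,(252,190,298,237));print(cen(lt))
c=max(cv2.findContours(lt,0,2)[0],key=cv2.contourArea);r=cv2.minAreaRect(c);print(r)
P=np.array([onz(T,p,85) for p in cv2.boxPoints(r)]);print(P.round(1))
sl=mask(S,*B,(262,180,330,225));c=max(cv2.findContours(sl,0,2)[0],key=cv2.contourArea);rs=cv2.minAreaRect(c)
print("lid",tri(T,r[0],S,rs[0]))
# depth points of the housing/ledge edges
d=T["depth"];R=T["R"];v,u=np.mgrid[170:270,235:315];z=d[170:270,235:315]
X=np.stack([(u-T["cx"])/T["fx"]*z,(v-T["cy"])/T["fy"]*z,z],-1)-T["t"];X=X@R
for lo,hi in((30,200),(70,95),(98,120)):
    m=((X[...,2]>lo)&(X[...,2]<hi)).astype(np.uint8)
    n,l,s,_=cv2.connectedComponentsWithStats(m);i=1+np.argmax(s[1:,4]);p=X[l==i][:,:2].astype(np.float32)
    print(lo,s[i],cv2.minAreaRect(p),np.median(X[l==i][:,2]))
for n,uv in dict(dropper=(328,253),amber=(330,202),beaker=(192,210),stain=(327,147)).items(): print(n,onz(T,uv,70).round())
for n,f,q in(("t",T,(225,175,325,275)),("s",S,(235,165,355,265))):
    k=f["pixels"][q[1]:q[3],q[0]:q[2],::-1];cv2.imwrite(f"pics/{n}c.png",cv2.resize(k,None,fx=5,fy=5,interpolation=2))
E
```

```text
tab (274.41552511415523, 244.43835616438355, 219.0) (272.4257425742574, 222.76237623762376, 303.0) (array([469.87331408, 165.33853356,  66.16155881]), np.float64(1.4051347413610669)) [470.55605665 165.04147703  65.        ]
(274.22188139059307, 216.66053169734153, 978.0)
((274.0, 217.0), (36.0, 38.0), 90.0)
[[604.5 225.5  85. ]
 [606.9 111.5  85. ]
 [498.3 108.9  85. ]
 [496.  222.1  85. ]]
lid (array([550.48244534, 168.10522868,  81.93231589]), np.float64(2.8969419830791754))
30 [  18   15   45   70 3014] ((543.8905029296875, 165.84429931640625), (203.00169372558594, 130.80801391601562), 0.6623013019561768) 84.81519666232057
70 [  18   17   44   53 1888] ((565.0968627929688, 166.54647827148438), (157.5786895751953, 129.9719696044922), 1.3277941942214966) 86.58329608561581
98 [ 20  15  40   7 237] ((636.18798828125, 166.3765411376953), (17.8339900970459, 116.13147735595703), 1.020169973373413) 108.09919317325547
dropper [448.   3.  70.]
amber [603.  -0.  70.]
beaker [569. 416.  70.]
stain [772.  12.  70.]
```

Call:
{"method": "send_rows", "body": {"motion": [[0.04,-0.07,0,0,0,0.05,-1],[0.08,-0.14,0,0,0,0.1,-1],[0.12,-0.21,0,0,0,0.15,-1],[0.16,-0.28,0,0,0,0.2,-1],[0.2,-0.35,0,0,0,0.25,-1],[0.24,-0.42,0,0,0,0.3,-1],[0.28,-0.5,0,0,0,0.35,-1],[0.32,-0.58,0,0,0,0.4,-1],[0.36,-0.65,0,0,0,0.435,-1],[0.394,-0.702,0,0,0,0.435,-1],[0.394,-0.702,-0.1,0,0,0.435,-1],[0.394,-0.702,-0.16,0,0,0.435,-1],[0.394,-0.702,-0.19,0,0,0.435,-1],[0.394,-0.702,-0.19,0,0,0.435,-1]]}}

```text
time_s: 1.85
ee_pos: [448.9, 164.9, 92.6]
ee_rot: [-179.9, -0.2, 180.0]
force: [0.3, 0.0, 0.9]
gripper_width: 0.5
gripper_force: 0.0
```

Run:
```python
from workcell import env, eyes
import cv2,numpy as np
f=eyes.grab_frame("side");k=f["pixels"][120:280,190:390,::-1];cv2.imwrite("pics/side1.png",cv2.resize(k,None,fx=3.5,fy=3.5,interpolation=2))
s=env.state();print(s["ee_pos"],s["ee_rot"],s["force"],s["gripper_width"],s["time_s"])
```

```text
[449.83140177 165.20524427  93.6031475 ] [-1.79982201e+02 -6.52082749e-02  1.79984724e+02] [ 0.18571891 -0.54625572  0.48798482] 0.5367719441777639 1.9
```

View pics/side1.png

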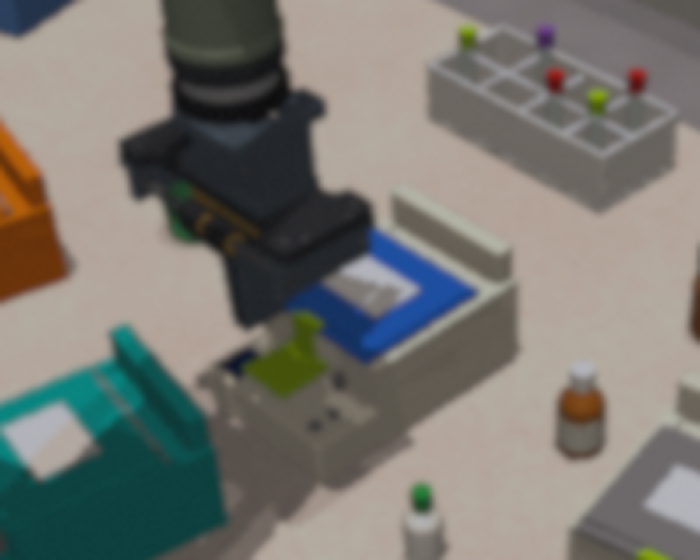

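The picture shows the shut fingertips at about (265,310), above the front of the lime tab pad at (290,365). Pressing now.

Call:
{"method": "send_rows", "body": {"motion": [[0,0,-0.03,0,0,0,-1],[0,0,-0.055,0,0,0,-1],[0,0,-0.06,0,0,0,-1],[0,0,-0.064,0,0,0,-1],[0,0,-0.068,0,0,0,-1],[0,0,-0.072,0,0,0,-1],[0,0,-0.075,0,0,0,-1],[0,0,-0.075,0,0,0,-1],[0,0,-0.075,0,0,0,-1]]}}

```text
time_s: 3.02
ee_pos: [450.2, 165.3, 56.4]
ee_rot: [180.0, 0.0, 180.0]
force: [-0.1, 0.3, -0.5]
gripper_width: 0.6
gripper_force: 0.0
```

Run:
```python
from workcell import env, eyes
import cv2,numpy as np
f=eyes.grab_frame("side");k=f["pixels"][120:280,190:390,::-1];cv2.imwrite("pics/side2.png",cv2.resize(k,None,fx=3.5,fy=3.5,interpolation=2))
s=env.state();print(s["ee_pos"],s["ee_rot"],s["force"],s["gripper_width"],s["time_s"])
```

```text
[450.17932314 165.33769638  56.43595605] [1.79992227e+02 9.35014738e-03 1.79984467e+02] [ 0.988108   -0.25297212 -0.72484269] 0.5108277432049552 3.075
```

View pics/side2.png

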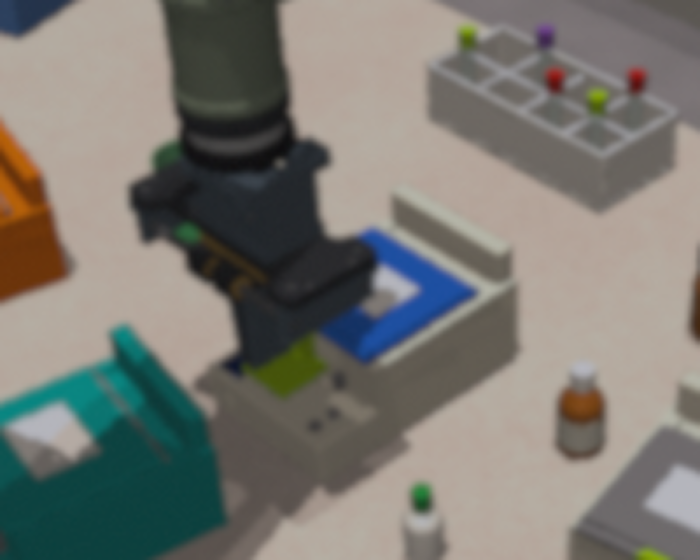

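Run:
```python
from workcell import env, eyes
from h import *
f=eyes.grab_frame("side");np.savez("side2.npz",**f)
k=np.ascontiguousarray(f["pixels"][180:260,230:330,::-1]);k=cv2.resize(k,None,fx=7,fy=7,interpolation=2)
def dot(P,c):
    q=f["R"]@np.array(P,float)+f["t"];p=((f["fx"]*q[0]/q[2]+f["cx"]-230+.5)*7,(f["fy"]*q[1]/q[2]+f["cy"]-180+.5)*7)
    cv2.circle(k,tuple(int(round(x)) for x in p),3,c,-1)
for x in(446,480):
    for y in(142,188): dot((x,y,62),(0,0,255))
dot((450,165.3,56.4),(255,255,255))
for x in(486,508):dot((x,165,90),(255,0,255))
cv2.imwrite("pics/z.png",k)
```

```text
(no output)
```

View pics/z.png

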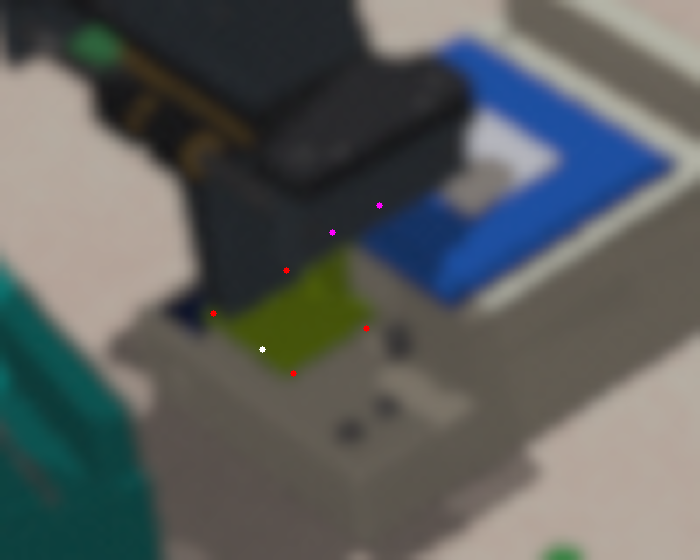

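Run:
```python
from h import *
f=dict(np.load("side2.npz"))
for p in((215,318),(325,255)):
    uv=(p[0]/7-.5+230,p[1]/7-.5+180);c,d=ray(f,uv)
    for y in(140,152,165,178):print(p,(c+d*(y-c[1])/d[1]).round(1))
    print("depth",[f["depth"][int(uv[1])-3-j,int(uv[0])+1] for j in range(4)])
    for j in(3,5):
        u=int(uv[0])+2;v=int(uv[1])-j;z=f["depth"][v,u];print("pt",(f["R"].T@(np.array([(u-f["cx"])/f["fx"]*z,(v-f["cy"])/f["fy"]*z,z])-f["t"])).round(1))
```

```text
(215, 318) [415.6 140.  107.6]
(215, 318) [423.3 152.   95.5]
(215, 318) [431.7 165.   82.4]
(215, 318) [440.1 178.   69.3]
depth [np.float32(1117.6528), np.float32(1119.041), np.float32(1113.8038), np.float32(1116.75)]
pt [433.3 157.   99. ]
pt [433.9 156.7 105.1]
(325, 255) [464.  140.  106.9]
(325, 255) [472.6 152.   94.7]
(325, 255) [481.9 165.   81.6]
(325, 255) [491.2 178.   68.5]
depth [np.float32(1025.4244), np.float32(1018.29156), np.float32(1019.0562), np.float32(1005.8201)]
pt [428.6  84.6 171.8]
pt [429.8  85.5 176.3]
```

Run:
```python
from workcell import env,eyes
from h import *
f=dict(np.load("side0.npz"))
def pr(f,P):
    q=f["R"]@np.array(P,float)+f["t"];return f["fx"]*q[0]/q[2]+f["cx"],f["fy"]*q[1]/q[2]+f["cy"]
print("start tcp",pr(f,(253,516,188.5)))
g=eyes.grab_frame("top");np.savez("top2.npz",**g)
print("tcp top",pr(g,(450.2,165.3,56.4)))
k1=cv2.resize(np.ascontiguousarray(f["pixels"][40:190,30:170,::-1]),None,fx=4,fy=4)
x,y=pr(f,(253,516,188.5));cv2.circle(k1,(int((x-30)*4),int((y-40)*4)),3,(0,0,255),-1)
cv2.imwrite("pics/s0.png",k1)
# gripper side points near finger in current side view
s=eyes.grab_frame("side");d=s["depth"];v,u=np.mgrid[180:235,250:300];z=d[180:235,250:300]
X=(np.stack([(u-s["cx"])/s["fx"]*z,(v-s["cy"])/s["fy"]*z,z],-1)-s["t"])@s["R"]
for vv in range(0,55,4): print(vv+180,X[vv,12].round(),X[vv,18].round())
```

```text
start tcp (np.float64(114.32795911179085), np.float64(161.86013988407154))
tcp top (np.float64(274.3576547052051), np.float64(251.37659375104454))
180 [430. 129. 236.] [437. 117. 238.]
184 [429. 130. 225.] [436. 117. 228.]
188 [429. 131. 214.] [434. 117. 218.]
192 [426. 130. 205.] [433. 117. 208.]
196 [426. 132. 193.] [427. 110. 204.]
200 [431. 142. 173.] [417.  97. 206.]
204 [418. 124. 178.] [412.  92. 200.]
208 [436. 154. 140.] [417. 101. 180.]
212 [434. 153. 129.] [451. 153. 119.]
216 [432. 152. 119.] [450. 154. 107.]
220 [434. 157. 102.] [450. 155.  94.]
224 [433. 158.  89.] [461. 174.  62.]
228 [453. 192.  42.] [448. 157.  67.]
232 [444. 180.  42.] [455. 170.  41.]
```

View pics/s0.png

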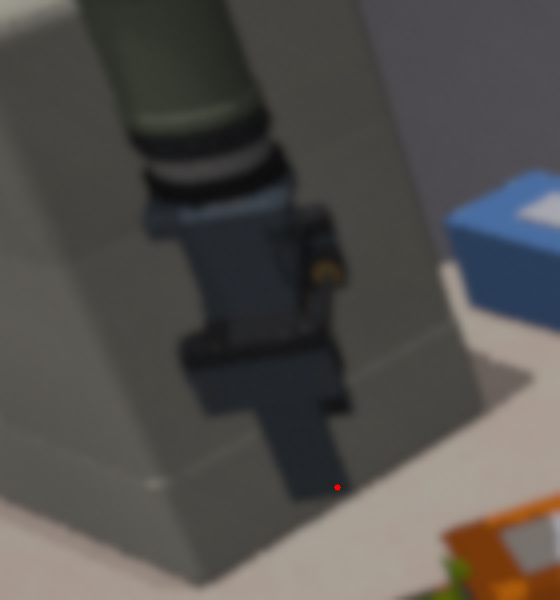

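At the start the projected TCP fell on the fingertip, but now the tip seems to sit about 25–30 mm above the reported height, and no contact force shows. I'll go down in guarded steps.

Call:
{"method": "send_rows", "body": {"motion": [[0,0,-0.004,0,0,0,-1],[0,0,-0.008,0,0,0,-1],[0,0,-0.008,0,0,0,-1]]}}

```text
time_s: 3.6
ee_pos: [449.9, 165.2, 52.1]
ee_rot: [-180.0, -0.0, 180.0]
force: [0.1, -0.6, -0.2]
gripper_width: 0.4
gripper_force: 0.0
```

Run:
```python
from workcell import env, eyes
from h import *
f=eyes.grab_frame("side");g=eyes.grab_frame("top")
k=np.ascontiguousarray(f["pixels"][170:250,235:325,::-1]);k=cv2.resize(k,None,fx=5,fy=5,interpolation=2)
k2=cv2.resize(np.ascontiguousarray(g["pixels"][185:265,240:310,::-1]),None,fx=5,fy=5,interpolation=2)
cv2.imwrite("pics/c3.png",np.hstack([k,k2]))
s=env.state();print(s["ee_pos"],s["force"],s["torque"],s["qpos"].round(2),s["time_s"])
```

```text
[450.11421258 165.29227804  52.33869234] [ 0.22815175 -0.42900201  0.88413622] [0.04225097 0.01507549 0.00401171] [ 1.8790e+01  1.7680e+01  1.1303e+02  1.0000e-02  4.9300e+01 -7.1200e+01] 3.7
```

View pics/c3.png

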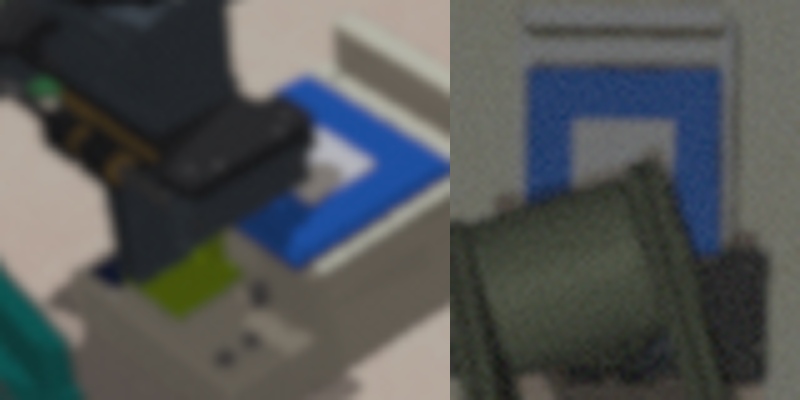

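The left panel shows the finger bottom at about (125,280)–(190,250), still clear above the pad at (190,280). Continuing the guarded descent.

Call:
{"method": "send_rows", "body": {"motion": [[0,0,-0.006,0,0,0,-1],[0,0,-0.012,0,0,0,-1],[0,0,-0.016,0,0,0,-1],[0,0,-0.016,0,0,0,-1]]}}

```text
time_s: 4.2
ee_pos: [449.9, 165.2, 44.1]
ee_rot: [-180.0, -0.0, 180.0]
force: [0.9, 0.5, 0.5]
gripper_width: 0.4
gripper_force: 0.0
```

Run:
```python
from workcell import env, eyes
from h import *
s=eyes.grab_frame("side");np.savez("s4.npz",**s)
d=s["depth"];v,u=np.mgrid[180:240,240:300];z=d[180:240,240:300]
X=(np.stack([(u-s["cx"])/s["fx"]*z,(v-s["cy"])/s["fy"]*z,z],-1)-s["t"])@s["R"]
for c in(20,24,28,32): print(c+240,[tuple(X[v,c].round().astype(int).tolist()) for v in range(28,56,2)])
s=env.state();print(s["ee_pos"],s["force"])
```

```text
260 [(416, 131, 164), (433, 159, 133), (432, 159, 127), (436, 165, 115), (435, 166, 108), (436, 167, 101), (434, 167, 95), (434, 168, 89), (434, 169, 81), (435, 172, 73), (449, 195, 43), (446, 191, 40), (443, 188, 38), (439, 184, 36)]
264 [(421, 123, 165), (416, 116, 167), (438, 150, 128), (439, 153, 120), (439, 155, 113), (437, 153, 109), (438, 155, 100), (438, 157, 93), (435, 153, 91), (437, 157, 81), (435, 155, 76), (454, 185, 39), (449, 178, 40), (444, 173, 39)]
268 [(411, 93, 188), (422, 109, 167), (420, 107, 164), (450, 152, 114), (449, 151, 109), (449, 153, 101), (450, 155, 94), (451, 158, 85), (449, 156, 80), (451, 160, 70), (451, 161, 63), (445, 154, 64), (457, 173, 38), (450, 164, 41)]
272 [(414, 81, 194), (413, 80, 189), (412, 80, 184), (412, 82, 177), (414, 85, 168), (412, 83, 165), (412, 84, 158), (462, 156, 79), (467, 166, 63), (463, 160, 62), (458, 154, 63), (453, 148, 63), (448, 142, 63), (457, 155, 43)]
[450.04726518 165.31839581  44.26523949] [0.0222141  0.55092364 0.45722755]
```

The tip really is about 28 mm above the reported TCP, so contact should come at a reported z of about 35.

Call:
{"method": "send_rows", "body": {"motion": [[0,0,-0.006,0,0,0,-1],[0,0,-0.012,0,0,0,-1],[0,0,-0.016,0,0,0,-1],[0,0,-0.02,0,0,0,-1],[0,0,-0.02,0,0,0,-1]]}}

```text
time_s: 4.88
ee_pos: [449.3, 165.2, 34.3]
ee_rot: [-180.0, -0.1, 180.0]
force: [-4.1, 0.4, 4.1]
gripper_width: 0.5
gripper_force: 2.2
```

Run:
```python
from workcell import env, eyes
from h import *
s=eyes.grab_frame("side");np.savez("s5.npz",**s)
k=s["pixels"][140:260,220:360,::-1];cv2.imwrite("pics/c5.png",cv2.resize(k,None,fx=5,fy=5,interpolation=2))
s=env.state();print(s["ee_pos"],s["force"],s["torque"],s["gripper_force"])
```

```text
[449.25961383 165.23702281  34.34411256] [-4.29926756  0.2427208   3.93181551] [0.09920353 0.6214202  0.0034568 ] 2.2639684753812617
```

View pics/c5.png

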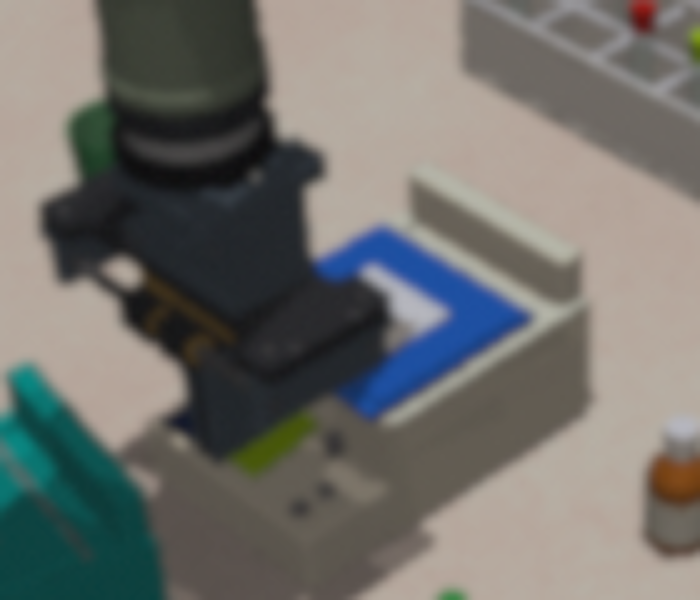

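The lid is still shut (blue panel flat at (430,310)) and the fingertip is on the pad at (220,450). Pressing a little further.

Call:
{"method": "send_rows", "body": {"motion": [[0,0,-0.002,0,0,0,-1],[0,0,-0.004,0,0,0,-1],[0,0,-0.006,0,0,0,-1],[0,0,-0.006,0,0,0,-1]]}}

```text
time_s: 5.42
ee_pos: [448.6, 165.2, 31.3]
ee_rot: [-180.0, -0.2, 180.0]
force: [-4.9, 0.7, 6.2]
gripper_width: 0.6
gripper_force: 3.6
```

```bash
cat > lid.py <<'E'
from workcell import env, eyes
from h import *
s=eyes.grab_frame("side");np.savez("sl.npz",**s)
m=mask(s,(100,120,50),(125,255,255),(255,140,345,232))
d=s["depth"];v,u=np.nonzero(m);z=d[v,u];u,v,z=u[z>0],v[z>0],z[z>0]
X=(np.stack([(u-s["cx"])/s["fx"]*z,(v-s["cy"])/s["fy"]*z,z],-1)-s["t"])@s["R"]
X=X[(X[:,0]>440)&(X[:,0]<700)&(abs(X[:,1]-166)<70)&(X[:,2]>70)]
print(len(X),"xyz med",np.median(X,0).round(),"z pct",np.percentile(X[:,2],[2,50,98]).round(),"x pct",np.percentile(X[:,0],[2,50,98]).round())
t=env.state();print(t["time_s"],t["ee_pos"].round(1),t["force"].round(1),t["gripper_force"])
E
python3 lid.py
```

```text
196 xyz med [531. 120. 150.] z pct [100. 150. 214.] x pct [470. 531. 591.]
5.475 [448.6 165.2  31.3] [-5.4  0.4  5.5] 3.572142114280723
```

The lid seems to be up. Letting go of the tab.

Call:
{"method": "send_rows", "body": {"motion": [[0,0,0.01,0,0,0,-1],[-0.02,0,0.03,0,0,0,-1],[-0.06,0,0.06,0,0,0,-1],[-0.1,0,0.12,0,0,0,-1],[-0.1,0,0.18,0,0,0,-1],[-0.1,0,0.22,0,0,0,-1],[-0.1,0,0.22,0,0,0,-1]]}}

```text
time_s: 6.35
ee_pos: [401.3, 165.8, 143.0]
ee_rot: [179.9, 0.3, 180.0]
force: [-0.2, 0.9, 0.2]
gripper_width: 0.4
gripper_force: 0.0
```

```bash
python3 lid.py
python3 - <<'E'
import numpy as np,cv2
p=np.load("sl.npz")["pixels"][90:250,210:370,::-1];cv2.imwrite("pics/c6.png",cv2.resize(p,None,fx=3.7,fy=3.7,interpolation=2))
E
```

```text
102 xyz med [532. 127. 163.] z pct [ 97. 163. 168.] x pct [528. 532. 593.]
6.4 [400.4 165.4 141.8] [-0.2  0.8  0.7] 0.0
```

View pics/c6.png

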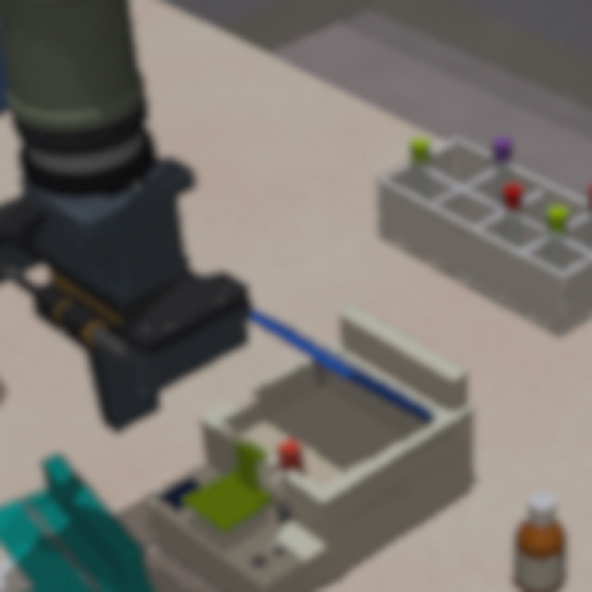

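The lid stands at about 45°, seen edge-on from (250,315) to (430,415). The cuvette still stands at (290,455) and the tab is back up at (230,500). Now the push.

Call:
{"method": "send_rows", "body": {"motion": [[0.03,0,-0.02,0,0,0,-1],[0.08,0,-0.04,0,0,0,-1],[0.14,0,-0.04,0,0,0,-1],[0.18,0,-0.04,0,0,0,-1],[0.2,0,-0.04,0,0,0,-1],[0.22,0,-0.04,0,0,0,-1],[0.235,0,-0.04,0,0,0,-1],[0.25,0,-0.04,0,0,0,-1],[0.265,0,-0.04,0,0,0,-1],[0.28,0,-0.04,0,0,0,-1],[0.28,0,-0.04,0,0,0,-1]]}}

```text
time_s: 7.78
ee_pos: [540.9, 165.3, 121.4]
ee_rot: [180.0, 0.0, 180.0]
force: [-0.2, -0.5, -0.4]
gripper_width: 0.1
gripper_force: 0.0
```

```bash
python3 lid.py
```

```text
289 xyz med [586. 141. 128.] z pct [ 90. 128. 178.] x pct [561. 586. 604.]
7.825 [540.4 165.3 121.3] [-0.5 -0.3  0. ] 0.037955091102048755
```

The lid is following, now at about 1.1 rad. Continuing past upright.

Call:
{"method": "send_rows", "body": {"motion": [[0.015,0,0,0,0,0,-1],[0.03,0,0,0,0,0,-1],[0.045,0,0,0,0,0,-1],[0.06,0,0,0,0,0,-1],[0.075,0,0,0,0,0,-1],[0.09,0,0,0,0,0,-1],[0.1,0,0,0,0,0,-1],[0.11,0,0,0,0,0,-1],[0.12,0,0,0,0,0,-1],[0.13,0,0,0,0,0,-1],[0.14,0,0,0,0,0,-1],[0.14,0,0,0,0,0,-1]]}}

```text
time_s: 9.32
ee_pos: [610.6, 165.3, 121.3]
ee_rot: [180.0, 0.0, 180.0]
force: [-0.3, -0.2, 0.4]
gripper_width: 0.9
gripper_force: 0.0
```

```bash
python3 lid.py
```

```text
847 xyz med [621. 149. 120.] z pct [ 86. 120. 180.] x pct [609. 621. 642.]
9.375 [610.2 165.3 121.3] [-0.3  0.5  0.6] 0.0
```

Call:
{"method": "send_rows", "body": {"motion": [[-0.02,0,0,0,0,0,-1],[-0.06,0,0,0,0,0,-1],[-0.12,0,0,0,0,0,-1],[-0.2,0,0,0,0,0,-1],[-0.28,0,0.02,0,0,0,-1],[-0.36,0,0.05,0,0,0,-1],[-0.42,0,0.1,0,0,0,-1],[-0.42,0,0.1,0,0,0,-1],[-0.42,0,0.1,0,0,0,-1],[-0.42,0,0.1,0,0,0,-1],[-0.42,0,0.1,0,0,0,-1],[-0.42,0,0.1,0,0,0,-1]]}}

```text
time_s: 10.88
ee_pos: [400.3, 165.2, 170.9]
ee_rot: [-180.0, -0.1, 180.0]
force: [-0.1, -0.7, -0.1]
gripper_width: 0.3
gripper_force: 0.0
```

```bash
python3 lid.py
python3 - <<'E'
import numpy as np,cv2
p=np.load("sl.npz")["pixels"][90:330,150:450,::-1];cv2.imwrite("pics/c7.png",cv2.resize(p,None,fx=2.4,fy=2.4,interpolation=2))
E
```

```text
1277 xyz med [627. 165. 138.] z pct [ 88. 138. 185.] x pct [610. 627. 644.]
10.925 [400.2 165.2 171. ] [0.7 0.1 0.5] 0.0
```

View pics/c7.png

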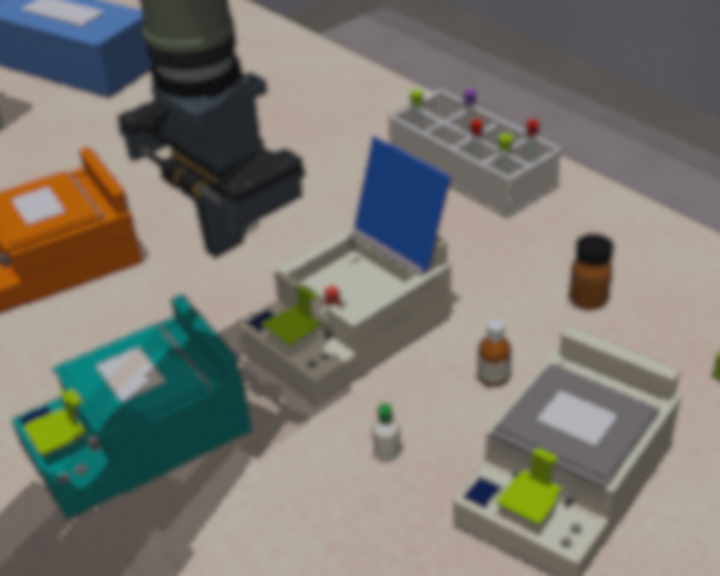

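The blue lid leans open on its stop at (405,200), and the cuvette stands at (332,295). The grey reader is shut, the bottles are where they were, and the gripper is clear.

```bash
python3 -c "
from workcell import env
print(env.job_done())"
```

```text
the job is handed in; nothing more can be done
None
```

The blue-lidded reader is open: its lid rests on the stop by itself, the tab is released, the cuvette is still in its well, the grey reader is shut, and the job is handed in at about 11 s; no score was shown.

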